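# Tip the tall carton into its lay-down bay

### The arm

A 6-joint arm with a two-finger parallel gripper is mounted at the origin on the work surface; the furniture and walls round the work are solid. World frame = base frame: x ahead of the robot, y to its left, z up, the work surface at z = 0. Lengths are in m, angles in rad, forces in N, time in s.
With the tool pointing down it reaches from about 0.35 to 0.775 m from the base axis. Payload 5.5 kg.
Tool frame: the origin (TCP) lies midway between the tips of the shut fingers; the grasp point (between the pads) lies env.grasp_offset behind it (env.grasp_offset is the distance from the TCP to the grasp point, in m); z points along the fingers, y is the line along which they close (so a half turn about z gives the same grasp; the last joint's range is limited). The gripper opens to 85 mm and grips with 20 to 120 N. Pads are 22 mm wide; open, the fingers measure 114 mm over their backs; the gripper's body (76 mm by 85 mm) begins 54 mm behind the grasp point. The pads swing forward as they close: fully open they stand 13 mm farther back than shut.
Start: joints at [1.16, 0.313, 0.046, 1.304, 0, 1.431], TCP at [0.154, 0.554, 0.231] pointing down, gripper open.
Joint ranges: [-2.76, 2.76], [-0.86, 1.69], [-1.03, 1.26], [-2.2, 2.34], [-1.47, 1.5], [-3.14, 3.14]. Speed limits (rad/s): [2.57, 2.57, 3.14, 3.14, 3.14, 3.14].

### API

Orientations are given as a unit quaternion [w, x, y, z].
In Python, from workcell import monitor, viewer, order, env gives the robot as it stands.
- The arm moves only by the tool carry_out, never from a script. Its argument "plan" is a list that holds one entry, the list of rows, each a list of 7 numbers: the turn, a rotation vector about the world's x, y, z in rad, then the shift along the world's x, y, z in mm, then the finger opening in mm, from 0 to 85.4. A call has 1 to 20 rows; each row is the pose to reach, as a shift and turn from the pose commanded when the call began; what a row does not reach only later rows make up. A row lasts 1/10 s, in which the tool goes at most 50 mm and 8.59 degrees, less where a joint would pass 70% of its speed; a pose out of reach is approached as far as the arm can. A call with a gripper value outside its range is refused whole. The fingers move at their own pace and stop on an object; "squeeze" is the grip in N (left out, the last holds). Time passes only in rows, so rows that repeat a pose let the fingers close. It gives the time, the measured TCP pose, the force, the opening and the grip force at its end, in the units of the state.
- monitor.get_state(): the state, without advancing time (a new reading comes with each control period).
- viewer.read_camera(name): name is "scene" or "side" or "wrist"; returns the picture (384x512x3 uint8, red, green, blue); there is no depth.
- viewer.calibration(name): a dict with "K" (3x3 intrinsics, pixels), "dist" ([k1, k2, p1, p2, k3] as OpenCV has them; the pictures are not rectified), "eye" and "rotation" of the camera in the world. Camera axes: x right, y down, z forward; pixel columns grow to the right and rows downward; lengths in m; the calibration is good to about 2 mm. A picture is of the moment at which its call begins: read the wrist's pose just before it. calibration takes no time and is no camera call; for the wrist camera it gives the pose at the moment of the call.
- order.hand_in(): hands the job in; it is judged then, once.
The state is a dict: "clock": time; "joint_pos": joint angles; "qvel": joint speeds; "tau": joint torques, N m; "tcp_pos": TCP position; "orientation": TCP orientation; "wrist_force": force on the tool from outside, world axes, zero at the start; "ft_torque": the same for the moment, N m; "finger_gap": finger opening in m; "grip_force": force on a finger pad.
Only numpy, scipy, OpenCV 4.12 (cv2) and the standard library are available. Lean on these libraries where they do the work, as an engineer would, in place of code of your own. Each camera call takes 0.05 s, during which the arm holds its last target. There are 200 camera calls.

### The job

The dryer under this worktop shakes tall things over, so lay the tall plain cardboard carton down: push it high on its back so that it topples flat, head first, into the outlined bay on the mat. Then push on its near end until its far end sits squarely against the metal stop bar and the whole carton lies inside the outline. Only push it: do not lift or carry it, and leave the things standing around undisturbed.

Things in the scene. Friction and masses are not known exactly. Their poses are not given: they have to be found in the camera images.
- carton: The tall slim carton of plain brown cardboard with a pale label: 36 (x) x 80 (y) x 120 (z) mm, 0.1 to 0.2 kg, closed, loose. Origin: centre of its underside as it stands; z runs up its height. It starts upright on the mat just outside the bay's near line, its x axis (normal to its broad face) pointing into the bay, up to 0.1 rad off square. Pushed low it slides, pushed near its top it tips about its bottom front edge; it falls by itself once leaning about 17 degrees.
- carton_mid (a point): Centre of the carton (60 mm above its underside when upright, 20 mm above the worktop when lying on a broad face).
- foot_l (a point): Carton's bottom edge midway through its thickness, +y side (x 0, y +40, z 0 mm in the carton's frame).
- foot_r (a point): The same at its -y side (0, -40, 0).
- head_l (a point): Carton's top edge midway through its thickness, +y side (0, 40, 120).
- head_r (a point): The same at its -y side (0, -40, 120).
- bay_mat: Dark rubber mat fixed to the worktop, 260 (x) x 160 (y) x 2 mm. Origin: centre of its underside; x runs from the carton's standing place (near end) to the stop bar. The bay is the rectangle inside the white outline: x from -35 (near line) to +115 mm (face of the stop bar), y from -63 to +63 mm. The outline is flush (4 mm wide lines on three sides). The stop bar is a fixed aluminium bar 146 mm long (y), 12 mm thick, its top 18 mm above the worktop.
- stop_face (a point): Middle of the foot of the stop bar's face towards the bay (x +115, y 0 mm in the mat's frame, on the mat's surface).
- plaster_box: Small printed carton with a gabled top, 34 x 92 x 82 mm, standing on the worktop beside the mat; leave alone. Origin: centre of its underside.
- dropper: Dropper bottle with a black bulb, 33 mm wide, 102 mm tall, standing on the worktop beside the mat; leave alone. Origin: centre of its underside.
- soap_bar: Pink soap bar, 48 x 75 x 20 mm, beside the mat's near end; leave alone. Origin: centre of its underside.
- dosing_cup: Dosing cup, 63 mm wide, 49 mm tall, beside the mat's far end; leave alone. Origin: centre of its underside.
Not all that is in view belongs to the job. Leave any yellow look-alike of the carton alone.

How it is judged:
On the way, in this order (a step that is already met when the one before it is completed fails the run):
1. the carton has toppled and lies flat on a broad face, its head end and centre inside the outline (angle between carton's own z axis and vertical between 1.48 and 1.66 rad and angle between carton's own y axis and vertical between 1.48 and 1.66 rad and height (world z) of carton_mid below 0.028 m and x of head_l in the frame of bay_mat between -0.037 and 0.118 m and y of head_l in the frame of bay_mat between -0.065 and 0.065 m and x of head_r in the frame of bay_mat between -0.037 and 0.118 m and y of head_r in the frame of bay_mat between -0.065 and 0.065 m and x of carton_mid in the frame of bay_mat between -0.035 and 0.115 m), for 0.2 s.
2. the lying carton has been pushed up to the stop bar (angle between carton's own z axis and vertical between 1.48 and 1.66 rad and angle between carton's own y axis and vertical between 1.48 and 1.66 rad and height (world z) of carton_mid below 0.028 m and x of foot_l in the frame of bay_mat between -0.037 and 0.118 m and y of foot_l in the frame of bay_mat between -0.065 and 0.065 m and x of foot_r in the frame of bay_mat between -0.037 and 0.118 m and y of foot_r in the frame of bay_mat between -0.065 and 0.065 m and x of head_l in the frame of bay_mat between -0.037 and 0.118 m and y of head_l in the frame of bay_mat between -0.065 and 0.065 m and x of head_r in the frame of bay_mat between -0.037 and 0.118 m and y of head_r in the frame of bay_mat between -0.065 and 0.065 m and x of each of head_l, head_r in the frame of bay_mat above 0.109 m), for 0.2 s.
At the end, for the whole second after the job is handed in: The carton lies flat on a broad face (within 0.09 rad), all of it inside the outline (2 mm over the line allowed), both corners of its far end within 6 mm of the stop bar, at rest (all of step 2 and linear speed of carton below 0.01 m/s and angular speed of carton below 0.1 rad/s); the robot touches nothing.
It fails at once if the carton is lifted or carried (height (world z) of carton_mid above 0.085 m or (angle between carton's own z axis and vertical above 1.4 rad and height (world z) of carton_mid above 0.055 m)).
It fails at once if the printed carton with a gabled top is shifted by more than 15 mm or tipped (distance of plaster_box from where it was at the start of the episode above 0.015 m or angle between plaster_box's own z axis and vertical above 0.3 rad).
It fails at once if the dropper bottle is shifted by more than 15 mm or tipped (distance of dropper from where it was at the start of the episode above 0.015 m or angle between dropper's own z axis and vertical above 0.3 rad).
It fails at once if the soap bar is shifted by more than 15 mm or tipped (distance of soap_bar from where it was at the start of the episode above 0.015 m or angle between soap_bar's own z axis and vertical above 0.3 rad).
It fails at once if the dosing cup is shifted by more than 15 mm or tipped (distance of dosing_cup from where it was at the start of the episode above 0.015 m or angle between dosing_cup's own z axis and vertical above 0.3 rad).
It also fails if it takes over 51 s, if anything falls off the work surface, if the arm or the gripper's body presses on something with over 40 N, if the wrist force passes 120 N, or if a joint passes its speed limit or range.

## Working session

There is one attempt and no reset: what is moved stays moved. The work goes in short steps, Python scripts to look and compute and a tool call to move; the robot and the scene stay as the last step left them, time stands still between calls to the robot, and variables do not carry over. Pictures are saved under pics/ and viewed, at most 10 in all, crops included, and the job is handed in when it is done.

Besides the shell and the picture viewer there is one more tool, called after "Call:" as name(argument=value, ...) on one line, values as JSON. carry_out: Moves the arm, as the interface text tells. Its arguments: {"type":"object","properties":{"plan":{"type":"array","items":{"type":"array","items":{"type":"array","items":{"type":"number"}}}},"squeeze":{"type":"number"}},"required":["plan"]}

```bash
mkdir -p pics; ls
python3 - <<'E'
from workcell import monitor, viewer, order, env
import cv2,numpy as np
for n in("scene","side"):
    c=viewer.calibration(n);print(n,c)
    cv2.imwrite(f"pics/{n}0.png",viewer.read_camera(n)[:,:,::-1])
a=[cv2.imread(f"pics/{n}0.png") for n in("scene","side")]
print(env.grasp_offset, monitor.get_state())
E
```

```text
pics
scene {'K': array([[436.2268476 ,   0.        , 254.22204472],
       [  0.        , 436.2268476 , 190.35201614],
       [  0.        ,   0.        ,   1.        ]]), 'dist': array([0.02705006, 0.        , 0.        , 0.        , 0.        ]), 'eye': array([ 0.05733449, -0.45675885,  0.70901885]), 'rotation': array([-0.35167583,  0.83675358, -0.38228566,  0.17327789])}
side {'K': array([[372.03035774,   0.        , 254.51696645],
       [  0.        , 372.03035774, 186.40652749],
       [  0.        ,   0.        ,   1.        ]]), 'dist': array([-0.05223529,  0.        ,  0.        ,  0.        ,  0.        ]), 'eye': array([0.46240785, 0.46746338, 0.75622678]), 'rotation': array([ 0.02791888, -0.078937  ,  0.94072772, -0.32866524])}
0.0187 {'clock': 0.1, 'joint_pos': array([ 1.16039340e+00,  3.13940058e-01,  4.51165152e-02,  1.30363082e+00,
       -3.48999557e-06,  1.43120189e+00]), 'qvel': array([-0.00052262, -0.00367615,  0.00174841,  0.00076663, -0.00151582,
        0.00119212]), 'tau': array([ 3.53453855e-03, -4.81726456e+01,  2.99241936e+01,  1.27108191e-02,
       -1.10825206e-04, -1.95586847e-05]), 'tcp_pos': array([0.15364168, 0.55361897, 0.23049945]), 'orientation': array([-2.23436388e-04,  1.34990819e-01,  9.90846503e-01, -7.98340448e-04]), 'wrist_force': array([ 0.50819949, -0.4782187 , -1.10478298]), 'ft_torque': array([-0.00097942, -0.04352539, -0.05002446]), 'grip_force': 0.0, 'finger_gap': 0.08550070795538092}
```

View pics/scene0.png

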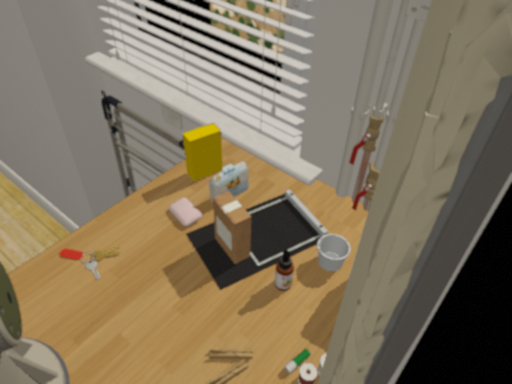

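View pics/side0.png

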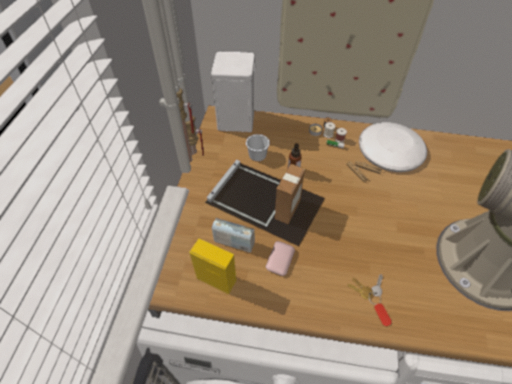

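The scene view shows a brown carton with a pale label at (233,228) on the dark mat, and a yellow box at (203,152). In the side view the brown carton is at (290,195) and the yellow box at (213,265). The brown one fits: it is plain cardboard and stands just outside the bay's near line. I'll confirm in one crop and measure from it.

```bash
cat > h.py <<'E'
from workcell import monitor, viewer, order, env
import cv2,numpy as np
from scipy.spatial.transform import Rotation as R
def rot(c):
    q=np.array(c['rotation'])
    return R.from_quat(q[[1,2,3,0]]).as_matrix() if q.size==4 else q
def ray(n,p,z):
    c=viewer.calibration(n);p=np.array(p,float).reshape(-1,1,2)
    u=cv2.undistortPoints(p,c['K'],c['dist'])[:,0]
    d=np.c_[u,np.ones(len(u))]@rot(c).T
    return c['eye']+d*((z-c['eye'][2])/d[:,2])[:,None]
def proj(n,P):
    c=viewer.calibration(n);M=rot(c).T
    return cv2.projectPoints(np.array(P,float).reshape(-1,1,3),cv2.Rodrigues(M)[0],-M@c['eye'],c['K'],c['dist'])[0][:,0]
E
python3 - <<'E'
from h import *
a=cv2.imread("pics/scene0.png")[180:290,180:330];b=cv2.imread("pics/side0.png")[150:245,195:335]
def g(im,x0,y0,s,h):
    o=cv2.resize(im,None,fx=s,fy=s,interpolation=cv2.INTER_CUBIC)
    for i in range(0,im.shape[1],10):
        cv2.line(o,(int(i*s),0),(int(i*s),6 if i%50 else 14),(0,255,0),1)
        if i%20==0:cv2.putText(o,str(x0+i),(int(i*s),22),0,.35,(0,255,0))
    for i in range(0,im.shape[0],10):
        cv2.line(o,(0,int(i*s)),(6,int(i*s)),(0,255,0),1);cv2.putText(o,str(y0+i),(8,int(i*s)+4),0,.35,(0,255,0))
    return o
cv2.imwrite("pics/c1.png",g(a,180,180,5.3,0));cv2.imwrite("pics/c2.png",g(b,195,150,5.7,0))
for n in("scene","side"):
    im=cv2.imread(f"pics/{n}0.png");hs=cv2.cvtColor(im,cv2.COLOR_BGR2HSV)
    m=((hs[...,2]<60)).astype(np.uint8)
    l,k,st,ce=cv2.connectedComponentsWithStats(m)
    for i in range(1,l):
        if st[i,4]>300: print(n,st[i],ce[i])
E
```

```text
scene [146   8 135  59 430] [215.23488372  37.66511628]
scene [148  21 132  60 363] [215.13774105  50.90358127]
scene [  395   183   117   201 11862] [472.37953128 316.11633789]
scene [ 188  200  130   88 4559] [255.79907875 242.47685896]
side [ 215  168   62   54 1954] [249.04503582 194.47748209]
side [ 210  190  113   54 1366] [291.8045388  218.57686676]
side [134 352  29  32 390] [146.16666667 367.30512821]
```

View pics/c1.png

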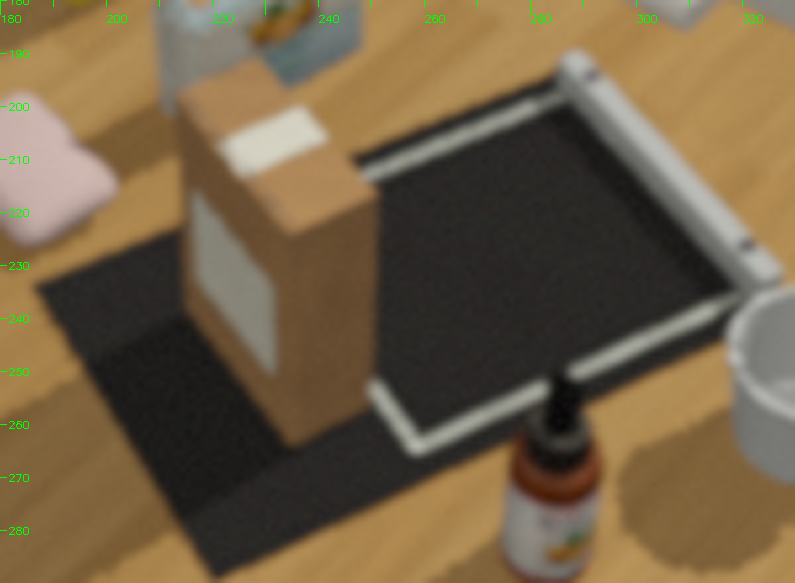

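View pics/c2.png

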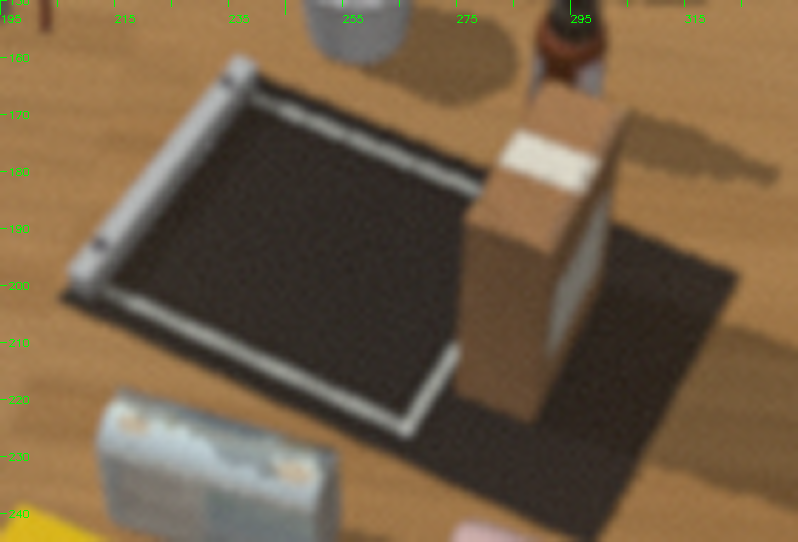

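The crops confirm the plain brown carton with a pale label. In the scene crop its top corners are at (214,198), (235,224), (251,216) and (229,191). In the side view they are at (277,187), (291,193), (304,170) and (291,164). The stop bar is at the far end of the mat.

Run:
```python
from h import *
np.set_printoptions(precision=4,suppress=True)
print("mat near", ray("scene",[(186.8,234),(220.9,289.1)],.002),ray("side",[(299.7,244.7),(324.8,198.2),(205.9,202.1),(240.3,163.2)],.002))
print("outl near corner -y/+y",ray("scene",[(257.7,265.5)],.002),ray("side",[(266.2,226.5)],.002))
t1=ray("scene",[(213.6,197.9),(234.7,224.5),(251.3,215.8),(229.4,190.9)],.122)
t2=ray("side",[(291.5,193.5),(303.8,170.2),(290.6,164.4),(276.8,187.2)],.122)
print("top",t1,t2)
print("bot",ray("scene",[(214.9,237.5),(235.1,264.3),(250.6,256.4)],.002),ray("side",[(288,224),(275,218.8)],.002))
m=ray("side",[(299.7,244.7),(324.8,198.2),(240.3,163.2),(205.9,202.1)],.002)
x=(m[2]+m[3]-m[0]-m[1]);y=m[3]+m[0]-m[1]-m[2]
print("matc",m.mean(0),np.arctan2(x[1],x[0]),np.arctan2(-y[0],y[1]),np.linalg.norm(x)/2,np.linalg.norm(y)/2)
for t in(t1,t2):
    x=t[2]+t[3]-t[0]-t[1];y=t[0]+t[3]-t[1]-t[2]
    print("carton",t.mean(0),np.arctan2(x[1],x[0]),np.arctan2(-y[0],y[1]),np.linalg.norm(x)/2,np.linalg.norm(y)/2)
print("dropper",ray("scene",[(285,288)],0),"box",ray("side",[(212,240),(254,250)],0),"soap",ray("side",[(281,258)],.02))
```

```text
mat near [[ 0.4321  0.029   0.002 ]
 [ 0.381  -0.1185  0.002 ]] [[ 0.4315  0.0278  0.002 ]
 [ 0.3812 -0.1164  0.002 ]
 [ 0.675  -0.0545  0.002 ]
 [ 0.6148 -0.1977  0.002 ]]
outl near corner -y/+y [[ 0.4685 -0.1357  0.002 ]] [[ 0.5151 -0.0084  0.002 ]]
top [[ 0.4638 -0.0259  0.122 ]
 [ 0.4404 -0.1013  0.122 ]
 [ 0.4762 -0.1098  0.122 ]
 [ 0.4979 -0.0353  0.122 ]] [[ 0.4655 -0.0242  0.122 ]
 [ 0.4451 -0.0949  0.122 ]
 [ 0.4764 -0.1074  0.122 ]
 [ 0.4989 -0.0361  0.122 ]]
bot [[ 0.4643 -0.022   0.002 ]
 [ 0.4411 -0.1001  0.002 ]
 [ 0.4763 -0.1105  0.002 ]] [[ 0.4646 -0.024   0.002 ]
 [ 0.4973 -0.0337  0.002 ]]
matc [ 0.5256 -0.0852  0.002 ] -0.33040243158392113 -0.36701287789517456 0.25213209063126085 0.153957939880146
carton [ 0.4696 -0.0681  0.122 ] -0.2505669495650889 -0.29237017942058136 0.03607080154244352 0.07832204086181664
carton [ 0.4715 -0.0657  0.122 ] -0.3605327457139697 -0.29367718024237766 0.03457333484245691 0.07414823583714232
dropper [[ 0.4639 -0.2076  0.    ]] box [[0.6345 0.0482 0.    ]
 [0.5334 0.0578 0.    ]] soap [[0.4697 0.0783 0.02  ]]
```

Call:
carry_out(plan=[[[0,0,-0.02,246,-304,0,60],[0,0,-0.02,246,-304,0,60],[0,0,-0.02,246,-304,0,60],[0,0,-0.02,246,-304,0,60],[0,0,-0.02,246,-304,0,60],[0,0,-0.02,246,-304,0,60],[0,0,-0.02,246,-304,0,60],[0,0,-0.02,246,-304,0,60],[0,0,-0.02,246,-304,0,60],[0,0,-0.02,261,-604,0,60],[0,0,-0.02,261,-604,0,60],[0,0,-0.02,261,-604,0,60],[0,0,-0.02,261,-604,0,60],[0,0,-0.02,261,-604,0,60],[0,0,-0.02,261,-604,0,60],[0,0,-0.02,261,-604,0,60],[0,0,-0.02,261,-604,0,60],[0,0,-0.02,261,-604,0,60]]])

```text
clock: 1.9
tcp_pos: [0.4145, -0.0488, 0.2311]
orientation: [-0.0, 0.144, 0.99, 0.0]
wrist_force: [0.3, -0.0, 0.5]
finger_gap: 0.0601
grip_force: 0.0
```

Call:
carry_out(plan=[[[0,0,0,0,-1,-45,60],[0,0,0,0,-1,-90,60],[0,0,0,0,-1,-128,60],[0,0,0,0,-1,-128,60],[0,0,0,10,-4,-128,60],[0,0,0,19,-7,-128,60],[0,0,0,23,-8,-128,60],[0,0,0,27,-9,-128,60],[0,0,0,31,-10,-128,60],[0,0,0,35,-11,-128,60],[0,0,0,39,-13,-128,60],[0,0,0,43,-14,-128,60],[0,0,0,45,-14,-128,60]]])

```text
clock: 3.2
tcp_pos: [0.4602, -0.0642, 0.1033]
orientation: [0.0, 0.145, 0.989, 0.0]
wrist_force: [-0.8, 0.3, 0.3]
finger_gap: 0.0598
grip_force: 0.1
```

Run:
```python
from h import *
print(monitor.get_state()['wrist_force'])
o=[cv2.resize(viewer.read_camera(n)[150:300,170:345,::-1],None,fx=2.28,fy=2.28) for n in("scene","side")]
cv2.imwrite("pics/t1.png",np.hstack(o))
```

```text
[-0.79131443  0.34274738  0.30007147]
```

View pics/t1.png

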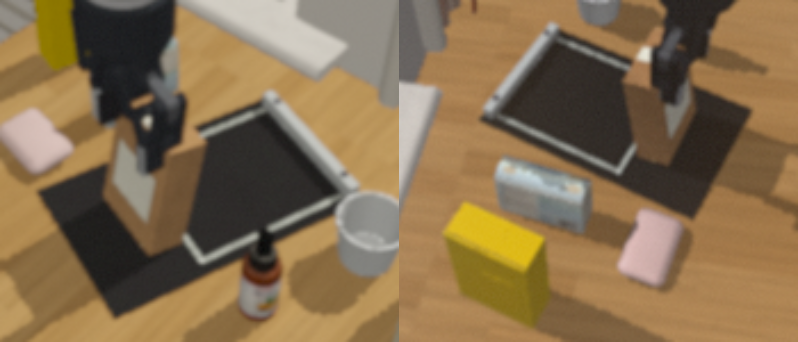

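The picture shows the fingers on the carton's upper back. It is leaning into the bay with its foot in place, so I'll continue.

Call:
carry_out(plan=[[[0,0,0,4,-1,0,60],[0,0,0,8,-2,0,60],[0,0,0,12,-4,0,60],[0,0,0,16,-5,0,60],[0,0,0,20,-6,0,60],[0,0,0,24,-7,0,60],[0,0,0,28,-8,0,60],[0,0,0,28,-8,0,60],[0,0,0,28,-8,0,60],[0,0,0,-10,4,0,60],[0,0,0,-50,15,0,60],[0,0,0,-50,15,0,60],[0,0,0,-50,15,0,60]]])

```text
clock: 4.6
tcp_pos: [0.409, -0.0486, 0.1035]
orientation: [0.0, 0.145, 0.989, 0.0]
wrist_force: [0.3, -0.1, 0.5]
finger_gap: 0.0602
grip_force: 0.0
```

Run:
```python
from h import *
print(monitor.get_state()['tcp_pos'])
o=[cv2.resize(viewer.read_camera(n)[y:y+105,x:x+140,::-1],None,fx=2.85*2,fy=5.7,interpolation=cv2.INTER_CUBIC) for n,x,y in(("scene",185,185),("side",195,150))]
cv2.imwrite("pics/t2.png",o[1])
```

```text
[ 0.40903623 -0.04858706  0.10345827]
```

View pics/t2.png

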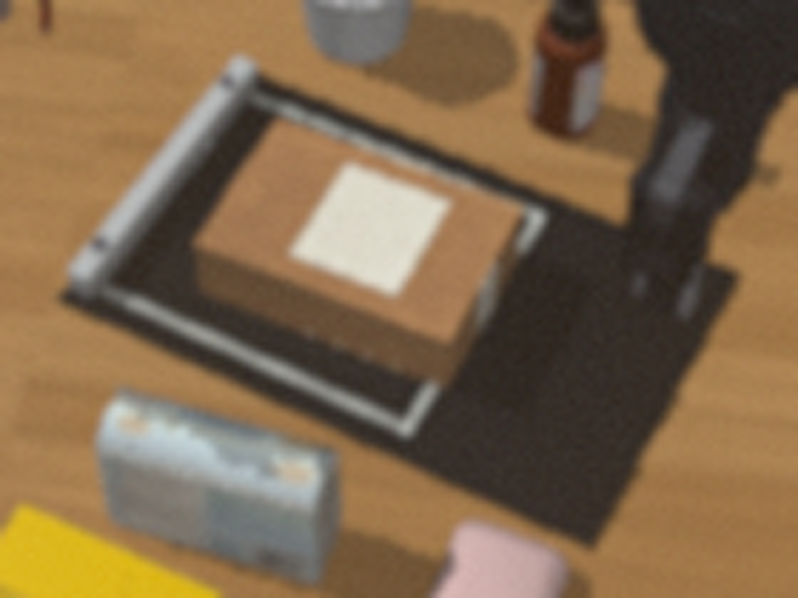

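The carton lies flat in the bay. Its top corners in the crop are at (197,243), (285,120), (533,212) and (455,340), and there is a gap left to the stop bar.

Run:
```python
from h import *
np.set_printoptions(precision=4,suppress=True)
f=lambda l:[(195+x/5.7,150+y/5.7) for x,y in l]
c=np.array([.5285,-.0865]);a=-.333;Rm=np.array([[np.cos(a),np.sin(a)],[-np.sin(a),np.cos(a)]])
t=ray("side",f([(455,340),(533,212),(285,120),(197,243)]),.038);print("carton nl,nr,fr,fl mat",(t[:,:2]-c)@Rm.T)
print(t.mean(0))
b=ray("side",f([(258,72),(98,288)]),.018);print("bar",(b[:,:2]-c)@Rm.T)
b=ray("side",f([(406,434),(548,213)]),.002);print("near corners",(b[:,:2]-c)@Rm.T)
```

```text
carton nl,nr,fr,fl mat [[-0.0442  0.039 ]
 [-0.0434 -0.0374]
 [ 0.0766 -0.0317]
 [ 0.0753  0.0468]]
[ 0.5451 -0.0878  0.038 ]
bar [[ 0.1114 -0.0663]
 [ 0.1091  0.0757]]
near corners [[-0.0378  0.0685]
 [-0.0396 -0.0672]]
```

Call:
carry_out(plan=[[[0,0,-0.04,2,6,-45,60],[0,0,-0.04,2,6,-89,60],[0,0,-0.04,2,6,-89,60],[0,0,-0.04,30,-3,-89,60],[0,0,-0.04,54,-12,-89,60],[0,0,-0.04,61,-14,-89,60],[0,0,-0.04,65,-16,-89,60],[0,0,-0.04,69,-17,-89,60],[0,0,-0.04,73,-18,-89,60],[0,0,-0.04,76,-20,-89,60],[0,0,-0.04,80,-21,-89,60],[0,0,-0.04,84,-22,-89,60],[0,0,-0.04,88,-24,-89,60],[0,0,-0.04,91,-25,-89,60],[0,0,-0.04,94,-26,-89,60],[0,0,-0.04,97,-27,-89,60],[0,0,-0.04,99,-28,-89,60],[0,0,-0.04,99,-28,-89,60]]])

```text
clock: 6.5
tcp_pos: [0.5096, -0.0773, 0.0144]
orientation: [0.001, 0.165, 0.986, -0.0]
wrist_force: [-0.1, 0.2, -0.3]
finger_gap: 0.0598
grip_force: 0.0
```

Now I'll push on in small steps to feel for contact with the stop.

Call:
carry_out(plan=[[[0,0,0,2,-1,0,60],[0,0,0,4,-1,0,60],[0,0,0,5,-2,0,60],[0,0,0,6,-2,0,60],[0,0,0,6,-2,0,60]]])

```text
clock: 7.0
tcp_pos: [0.5143, -0.0789, 0.0142]
orientation: [-0.001, 0.165, 0.986, -0.0]
wrist_force: [-3.5, -0.9, 1.2]
finger_gap: 0.0602
grip_force: 1.3
```

Run:
```python
from h import *
print(monitor.get_state()['wrist_force'])
o=[cv2.resize(viewer.read_camera(n)[y:y+105,x:x+140,::-1],None,fx=2.85*2,fy=5.7,interpolation=cv2.INTER_CUBIC) for n,x,y in(("side",195,150),)]
cv2.imwrite("pics/t3.png",o[0])
```

```text
[-3.52046791 -0.92220492  1.21592665]
```

View pics/t3.png

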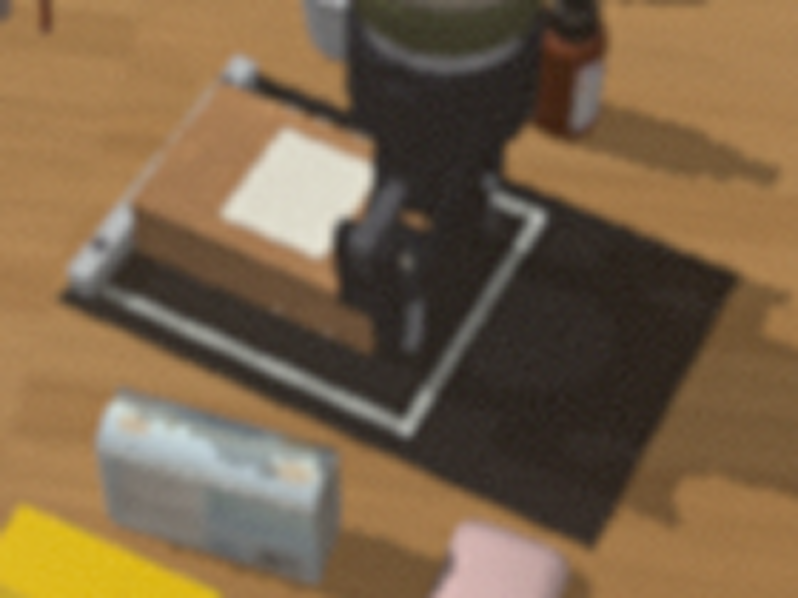

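The carton has reached the stop bar: the crop shows its far end along the bar from about (135,210) to (225,85), and the force has risen to 3.5 N. I'll seat it 2 mm more, then back off and rise.

Call:
carry_out(plan=[[[0,0,0,1,0,0,60],[0,0,0,2,-1,0,60],[0,0,0,2,-1,0,60],[0,0,0,2,-1,0,60],[0,0,0,-5,2,0,60],[0,0,0,-35,12,0,60],[0,0,0,-75,26,0,60],[0,0,0,-90,31,40,60],[0,0,0,-90,31,90,60],[0,0,0,-90,31,140,60],[0,0,0,-90,31,140,60],[0,0,0,-90,31,140,60],[0,0,0,-90,31,140,60]]])

```text
clock: 8.35
tcp_pos: [0.4244, -0.0478, 0.1535]
orientation: [-0.0, 0.165, 0.986, 0.0]
wrist_force: [0.4, 0.1, 0.5]
finger_gap: 0.0601
grip_force: 0.0
```

Run:
```python
from h import *
o=[cv2.resize(viewer.read_camera(n)[y:y+105,x:x+140,::-1],None,fx=2.85*2,fy=5.7,interpolation=cv2.INTER_CUBIC) for n,x,y in(("side",195,150),)]
cv2.imwrite("pics/t4.png",o[0])
```

```text
(no output)
```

View pics/t4.png

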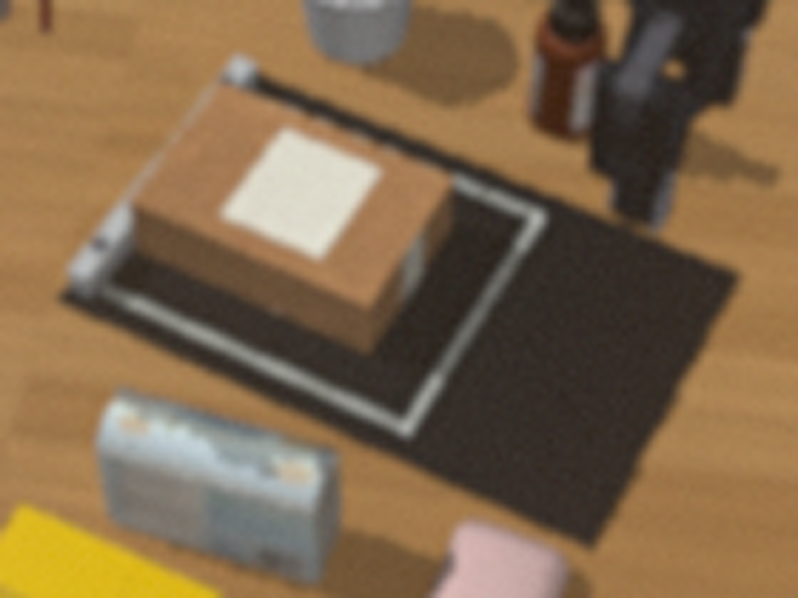

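The carton lies flush along the bar and inside the outline. Its top corners in the crop are at (132,207), (222,85), (455,182) and (372,305). I'll check the numbers, and hand in if the far end is square.

Run:
```python
from h import *
c=np.array([.5285,-.0865]);a=-.333;Rm=np.array([[np.cos(a),np.sin(a)],[-np.sin(a),np.cos(a)]])
t=ray("side",[(195+x/5.7,150+y/5.7) for x,y in [(372,305),(455,182),(222,85),(132,207)]],.038)
m=(t[:,:2]-c)@Rm.T;print(m.round(4))
if abs(m[2,0]-m[3,0])<.004 and min(m[2:,0])>.109 and abs(m[:,1]).max()<.06: print(order.hand_in())
```

```text
[[-0.0057  0.0397]
 [-0.0063 -0.0362]
 [ 0.1121 -0.0362]
 [ 0.1102  0.0434]]
the job is handed in; nothing more can be done
None
```

The carton was toppled into the bay and pushed against the stop bar, and the job is handed in; my last camera check put the far corners about 3–5 mm from the bar face (good to about 2 mm), with the whole carton inside the outline.

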